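Find the sleeved bushing by weight and present it

TASK

Press the blue caps on both bushings down until they are fully home, then lift each bushing clear of the wire tray in turn to feel which is the heavier. Stand the lighter one upright back on the wire tray, and finish while still holding the heavier one upright and still in the gripper, about a hand's width above the middle of the yellow hand-over disc: do not put it down or let go. Leave the bottle, the tin and the open ring where they are.

Things in the scene. Friction and masses are not known exactly. Their poses are not given: they have to be found in the camera images.
- bushing_a: capped bushing: aluminium cylinder, 50 mm across, 46 mm tall without its blue cap. Loose, upright on the tray. Origin: centre of its underside, z up its axis. The two look alike; inside one a steel core (0.53 to 0.74 kg in all), inside the other a plastic one (0.22 to 0.35 kg): lifting tells which, it varies. Grip round the cylinder from above, 25 to 30 mm up
- bushing_b: capped bushing: aluminium cylinder, 50 mm across, 46 mm tall without its blue cap. Loose, upright on the tray. Origin: centre of its underside, z up its axis. The two look alike; inside one a steel core (0.53 to 0.74 kg in all), inside the other a plastic one (0.22 to 0.35 kg): lifting tells which, it varies. Grip round the cylinder from above, 25 to 30 mm up
- cap_a (a joint): how far the blue cap of bushing_a is pressed in, m: 0 = 8 mm proud, 0.008 = fully home (hard stop: blue flange on the metal rim, no red neck showing). Starts at 0 to 0.003. Slides straight down the bushing's axis against a steady friction of about 5 N, no spring, and stays where it is left
- cap_b (a joint): how far the blue cap of bushing_b is pressed in, m: 0 = 8 mm proud, 0.008 = fully home (hard stop: blue flange on the metal rim, no red neck showing). Starts at 0 to 0.003. Slides straight down the bushing's axis against a steady friction of about 5 N, no spring, and stays where it is left
- cap_a_top (a point): centre of the upper face of the blue cap on bushing_a: a flat disc 42 mm across and 6 mm thick, on a red neck; 60 mm above the bushing's underside when 8 mm proud, 52 mm when fully home
- cap_b_top (a point): centre of the upper face of the blue cap on bushing_b: a flat disc 42 mm across and 6 mm thick, on a red neck; 60 mm above the bushing's underside when 8 mm proud, 52 mm when fully home
- tray: flat wire tray, fixed, 200 mm along its x by 280 mm along its y; its top, on which the bushings stand, is 8 mm above the work surface. Origin: centre of its underside. The bushings stand apart along its y, at about +70 and -70 mm, so fingers closing along the tray's x have free room
- disc: yellow hand-over disc with a black middle, fixed on the work surface, 120 mm across, 11 mm tall. Origin: centre of its underside
- bottle: green bottle, 48 mm across, 140 mm tall, a bystander. Origin: centre of its underside
- tin: red tin with a pale label, 70 mm across, 90 mm tall, a bystander. Origin: centre of its underside
- open_ring: open aluminium ring without a cap, 50 mm outside, 38 mm inside, 30 mm tall, a bystander on the bench. Origin: centre of its underside
Mind the look-alikes: they are no part of the job. Leave any purple look-alike of the bushing_a alone.

How it is judged (in metres and radians):
On the way, in this order (a step that is already met when the one before it is completed fails the run):
1. both caps pressed fully home while both bushings stand on the tray (value of joint each of cap_a, cap_b above 0.0065 m and z of bushing_a in the frame of tray between 0.004 and 0.012 m and x of bushing_a in the frame of tray between -0.1 and 0.1 m and y of bushing_a in the frame of tray between -0.14 and 0.14 m and angle between each of bushing_a, bushing_b's own z axis and vertical below 0.12 rad and z of bushing_b in the frame of tray between 0.004 and 0.012 m and x of bushing_b in the frame of tray between -0.1 and 0.1 m and y of bushing_b in the frame of tray between -0.14 and 0.14 m), for 0.1 s.
2. the lighter bushing lifted clear of the tray in the gripper while the heavier stands on the tray (the heavier may have been tried before; it is lifted for certain at the end) (((z of bushing_a in the frame of tray between 0.004 and 0.012 m and x of bushing_a in the frame of tray between -0.1 and 0.1 m and y of bushing_a in the frame of tray between -0.14 and 0.14 m and angle between bushing_a's own z axis and vertical below 0.12 rad and contact force between bushing_a and tray above 4.2 N and z of bushing_b in the frame of tray above 0.025 m and contact force between bushing_b and the fingers above 1 N) or (z of bushing_b in the frame of tray between 0.004 and 0.012 m and x of bushing_b in the frame of tray between -0.1 and 0.1 m and y of bushing_b in the frame of tray between -0.14 and 0.14 m and angle between bushing_b's own z axis and vertical below 0.12 rad and contact force between bushing_b and tray above 4.2 N and z of bushing_a in the frame of tray above 0.025 m and contact force between bushing_a and the fingers above 1 N))), for 0.2 s.
At the end, for the whole second after the job is handed in: Heavier bushing held still and upright (0.2 rad) in the fingers, underside 55 to 250 mm above the bench, within 40 mm of the disc's centre, touching neither disc nor other bushing; lighter one upright on the tray, released, at rest; both caps home (6.5 of 8 mm or more) (value of joint each of cap_a, cap_b above 0.0065 m and ((z of bushing_b in the frame of tray between 0.004 and 0.012 m and x of bushing_b in the frame of tray between -0.1 and 0.1 m and y of bushing_b in the frame of tray between -0.14 and 0.14 m and angle between bushing_b's own z axis and vertical below 0.12 rad and contact force between bushing_b and tray between 1 and 4.2 N and linear speed of each of bushing_b, bushing_a below 0.02 m/s and contact force between bushing_b and the arm below 0.1 N and contact force between bushing_b and the fingers below 0.1 N and horizontal distance between bushing_a and disc below 0.04 m and height (world z) of bushing_a between 0.055 and 0.25 m and angle between bushing_a's own z axis and vertical below 0.2 rad and contact force between bushing_a and the fingers above 1 N and contact force between bushing_a and disc below 0.05 N and contact force between bushing_a and bushing_b below 0.05 N) or (z of bushing_a in the frame of tray between 0.004 and 0.012 m and x of bushing_a in the frame of tray between -0.1 and 0.1 m and y of bushing_a in the frame of tray between -0.14 and 0.14 m and angle between bushing_a's own z axis and vertical below 0.12 rad and contact force between bushing_a and tray between 1 and 4.2 N and linear speed of each of bushing_a, bushing_b below 0.02 m/s and contact force between bushing_a and the arm below 0.1 N and contact force between bushing_a and the fingers below 0.1 N and horizontal distance between bushing_b and disc below 0.04 m and height (world z) of bushing_b between 0.055 and 0.25 m and angle between bushing_b's own z axis and vertical below 0.2 rad and contact force between bushing_b and the fingers above 1 N and contact force between bushing_b and disc below 0.05 N and contact force between bushing_b and bushing_a below 0.05 N))); the arm keeps its last pose, push and grip.
It fails at once if the bottle is moved more than 20 mm or tipped (distance of bottle from where it was at the start of the episode above 0.02 m or angle between bottle's own z axis and vertical above 0.3 rad).
It fails at once if the tin is moved more than 20 mm or tipped (distance of tin from where it was at the start of the episode above 0.02 m or angle between tin's own z axis and vertical above 0.3 rad).
It fails at once if the open ring is moved more than 20 mm or tipped (distance of open_ring from where it was at the start of the episode above 0.02 m or angle between open_ring's own z axis and vertical above 0.3 rad).
It fails at once if a bushing is tipped over (angle between any of bushing_a, bushing_b's own z axis and vertical above 0.8 rad).
It also fails if it takes over 72 s, if anything falls off the work surface, if the arm or the gripper's body presses on something with over 40 N, if the wrist force passes 120 N, or if a joint passes its speed limit or range.

ROBOT

A 6-joint arm with a two-finger parallel gripper is mounted at the origin on the work surface. World frame = base frame: x ahead of the robot, y to its left, z up, the work surface at z = 0. Lengths are in mm, angles in rad, forces in N, time in s.
With the tool pointing down it reaches from about 350 to 875 mm from the base axis. Payload 4.2 kg.
Tool frame: the origin (TCP) lies between the finger pads; the fingertips stand 25 mm ahead of it and the grasp point (between the pads) lies 6 mm ahead of it; z points along the fingers, y is the line along which they close (so a half turn about z gives the same grasp; the last joint's range is limited). The gripper opens to 85 mm and grips with 20 to 120 N. Pads are 22 mm wide; open, the fingers measure 114 mm over their backs; the gripper's body (76 mm by 85 mm) begins 54 mm behind the grasp point. The pads swing forward as they close: fully open they stand 13 mm farther back than shut.
Start: joints at [1.587, 0.385, 0.008, 0, -1.194, -0.259], TCP at [150.232, 606.655, 256.312] pointing down, gripper open.
Joint ranges: [-3.14, 3.14], [-1.21, 2.06], [-1.07, 1.41], [-3.16, 2.05], [-2.99, -0.16], [-3.1, 3.1]. Speed limits (rad/s): [2.79, 2.79, 3.14, 3.14, 3.14, 3.14].

INTERFACE

Orientations are given as a unit quaternion [x, y, z, w].
In Python, from bench import arm gives the robot as it stands.
- The arm moves only by the shell command python3 -m pendant 'ROWS'. ROWS is JSON, a list of rows, each a list of 7 numbers: the shift along the tool's x, y, z in m, then the turn, a rotation vector about the tool's x, y, z in degrees, then the finger opening in m, from 0 to 0.0854. In form: [[x, y, z, wx, wy, wz, fingers], ...]. A call has 1 to 12 rows; each row shifts and turns the commanded pose from where the row before left it, along the tool's axes as they then stand; what a row does not reach is not made up. A row lasts 1/10 s, in which the tool goes at most 50 mm and 8.59 degrees, less where a joint would pass 70% of its speed; a pose out of reach is approached as far as the arm can. A call is refused whole if a number of a shift passes 0.05 or a number of a turn 8.59, either way. A call with a gripper value outside its range is refused whole. The fingers move at their own pace and stop on an object; the grip force is fixed at half the most. Time passes only in rows, so rows that do not move let the fingers close. It gives the time, the measured TCP pose, the force, the opening and the grip force at its end, in the units of the state.
- arm.read_state(): the state, without advancing time (a new reading comes with each control period).
- arm.get_image(name): name is "scene" or "top"; returns a dict with "image" (400x640x3 uint8, red, green, blue), "fx", "fy", "cx", "cy" (pixels), "k1" (the pictures are not rectified: a ray, as slopes to the right and down, at radius r is drawn at 1 + k1 r^2 times it, then the intrinsics apply), "xyz" and "rotation" of the camera in the world. Camera axes: x right, y down, z forward; pixel columns grow to the right and rows downward; lengths in mm; the calibration is good to about 2 mm. A picture is of the moment at which its call begins. There is no depth.
- arm.job_done(): hands the job in; it is judged then, once.
The state is a dict: "clock": time; "joints": joint angles; "joint_vel": joint speeds; "joint_efforts": joint torques, N m; "position": TCP position; "ee_rot": TCP orientation; "contact_force": force on the tool from outside, world axes, zero at the start; "wrist_torque": the same for the moment, N m; "gripper_width": finger opening in mm; "grasp_force": force on a finger pad.
Only numpy, scipy, OpenCV 4.12 (cv2) and the standard library are available. Lean on these libraries where they do the work, as an engineer would, in place of code of your own. Each camera call takes 0.05 s, during which the arm holds its last target. There are 200 camera calls.

## Working session

There is one attempt and no reset: what is moved stays moved. The work goes in short steps, Python scripts to look and compute and a shell command to move; the robot and the scene stay as the last step left them, time stands still between calls to the robot, and variables do not carry over. Pictures are saved under pics/ and viewed, at most 10 in all, crops included, and the job is handed in when it is done.

```bash
mkdir -p pics; ls
python3 - <<'E'
from bench import arm
import cv2
print(arm.read_state())
for n in("scene","top"):
    d=arm.get_image(n); cv2.imwrite(f"pics/{n}0.png",d["image"][:,:,::-1]); print({k:v for k,v in d.items() if k!="image"})
E
```

```text
pics
{'clock': 0.0, 'joints': array([ 1.58658053e+00,  3.85539565e-01,  6.62178238e-03, -5.20817399e-04,
       -1.19397892e+00, -2.58596785e-01]), 'joint_vel': array([ 0.00055691, -0.00074451,  0.00060755, -0.00027672,  0.00133409,
       -0.00023889]), 'joint_efforts': array([-1.80166619e-03, -3.92291522e+01,  1.88399148e+01,  4.18613032e+00,
       -4.56679700e-03,  4.53997373e-07]), 'position': array([150.11930781, 606.15702304, 255.22695212]), 'ee_rot': array([ 9.92627087e-01, -1.21203563e-01, -9.61396131e-05,  1.07341971e-03]), 'contact_force': array([-0.20251056, -0.14108461, -1.17830906]), 'wrist_torque': array([ 0.01376608, -0.00188316, -0.01877625]), 'grasp_force': 0.0, 'gripper_width': 85.57616917837653}
{'fx': 369.1151735871056, 'fy': 369.1151735871056, 'cx': 318.811636708205, 'cy': 203.2129294657611, 'k1': 0.014917023514356953, 'xyz': array([872.6251759, 354.8360781, 598.7194689]), 'rotation': array([ 0.30193656,  0.87475708, -0.3558705 , -0.13034782])}
{'fx': 510.9045120127297, 'fy': 510.9045120127297, 'cx': 326.4085850158999, 'cy': 202.56399437055342, 'k1': -0.1379634807465432, 'xyz': array([ 445.22694796,   -7.87780754, 1189.19275998]), 'rotation': array([ 0.70682943, -0.70454827,  0.04384883, -0.0456199 ])}
```

View pics/scene0.png

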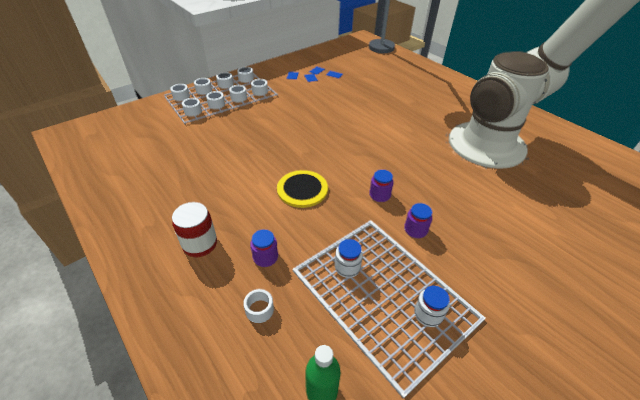

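View pics/top0.png

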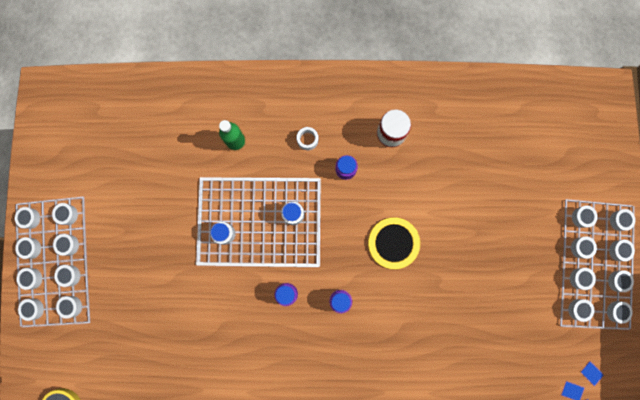

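The bushings meant are the two aluminium ones standing on the tray: scene (348,250) and (434,298), top (292,212) and (221,232). The three purple-bodied ones off the tray (top (346,166), (286,294), (341,301)) are look-alikes. The disc is at top (394,243), and the tray corners are at about (200,179), (320,179), (319,265) and (197,265).

```bash
cat > h.py <<'E'
import cv2,numpy as np
from bench import arm
from scipy.spatial.transform import Rotation as R
def grab(n):
    d=arm.get_image(n); d["bgr"]=d["image"][:,:,::-1].copy(); d["hsv"]=cv2.cvtColor(d["bgr"],cv2.COLOR_BGR2HSV); return d
def ray(d,uv):
    K=np.array([[d["fx"],0,d["cx"]],[0,d["fy"],d["cy"]],[0,0,1.]])
    p=cv2.undistortPoints(np.array(uv,float).reshape(-1,1,2),K,np.array([d["k1"],0,0,0.])).reshape(-1,2)
    v=R.from_quat(d["rotation"]).apply(np.c_[p,np.ones(len(p))]); return v/np.linalg.norm(v,axis=1)[:,None]
def plane(d,uv,z):
    v=ray(d,uv); return d["xyz"]+v*((z-d["xyz"][2])/v[:,2])[:,None]
def tri(d1,u1,d2,u2):
    a,b=ray(d1,u1)[0],ray(d2,u2)[0]
    s=np.linalg.lstsq(np.c_[a,-b],d2["xyz"]-d1["xyz"],rcond=None)[0]
    p,q=d1["xyz"]+a*s[0],d2["xyz"]+b*s[1]; return (p+q)/2,np.linalg.norm(p-q)
def blobs(d,lo,hi,amin=60):
    m=cv2.inRange(d["hsv"],lo,hi); n,l,s,c=cv2.connectedComponentsWithStats(m)
    return [(c[i].round(2),s[i].tolist()) for i in range(1,n) if s[i,4]>=amin]
BLUE=((105,150,90),(117,255,255)); YEL=((22,150,120),(34,255,255))
E
python3 - <<'E'
from h import *
S,T=grab("scene"),grab("top")
for d,n in((S,"S"),(T,"T")):
    print(n,"blue",*blobs(d,*BLUE),sep="\n  "); print(n,"yel",*blobs(d,*YEL),sep="\n  ")
    for p in ([(348,250),(348,244),(434,298),(382,178)] if n=="S" else [(292,212),(221,232),(286,294)]): print(p,d["hsv"][p[1],p[0]])
c1=cv2.resize(S["bgr"][200:350,290:490],None,fx=4,fy=4,interpolation=cv2.INTER_CUBIC); cv2.imwrite("pics/crop1.png",c1)
print(plane(T,[(200,179),(320,179),(319,265),(197,265),(394,243)],8).round(1))
E
```

```text
S
  blue
  (array([349.27,  12.71]), [339, 0, 36, 34, 532])
  (array([313.24,  73.93]), [305, 67, 19, 15, 110])
  (array([292.2 ,  75.28]), [287, 72, 11, 7, 60])
  (array([382.99, 176.01]), [374, 170, 18, 13, 183])
  (array([421.12, 210.94]), [411, 204, 21, 15, 244])
  (array([262.57, 238.4 ]), [252, 230, 22, 18, 308])
  (array([349.46, 248.33]), [339, 239, 22, 19, 334])
  (array([435.9 , 297.11]), [423, 286, 26, 24, 462])
S
  yel
  (array([301.9 , 190.36]), [277, 170, 51, 38, 769])
(348, 250) [110 213 195]
(348, 244) [110 206 197]
(434, 298) [109 209 194]
(382, 178) [109 213 194]
T
  blue
  (array([346.32, 164.39]), [338, 156, 18, 18, 246])
  (array([291.24, 211.54]), [283, 203, 18, 18, 235])
  (array([219.39, 231.87]), [211, 224, 18, 17, 238])
  (array([284.42, 294.67]), [276, 286, 18, 18, 269])
  (array([340.49, 301.84]), [332, 293, 18, 19, 267])
  (array([591.86, 373.2 ]), [582, 363, 21, 22, 237])
  (array([572.29, 390.95]), [562, 382, 21, 18, 240])
T
  yel
  (array([393.42, 243.08]), [368, 218, 52, 51, 1020])
  (array([ 63.21, 394.04]), [43, 390, 37, 10, 163])
(292, 212) [110 204 205]
(221, 232) [111 201 207]
(286, 294) [111 196 210]
[[ 650.9  294.7    8. ]
 [ 651.2   10.6    8. ]
 [ 450.8   11.9    8. ]
 [ 448.5  295.3    8. ]
 [ 501.7 -161.4    8. ]]
```

View pics/crop1.png

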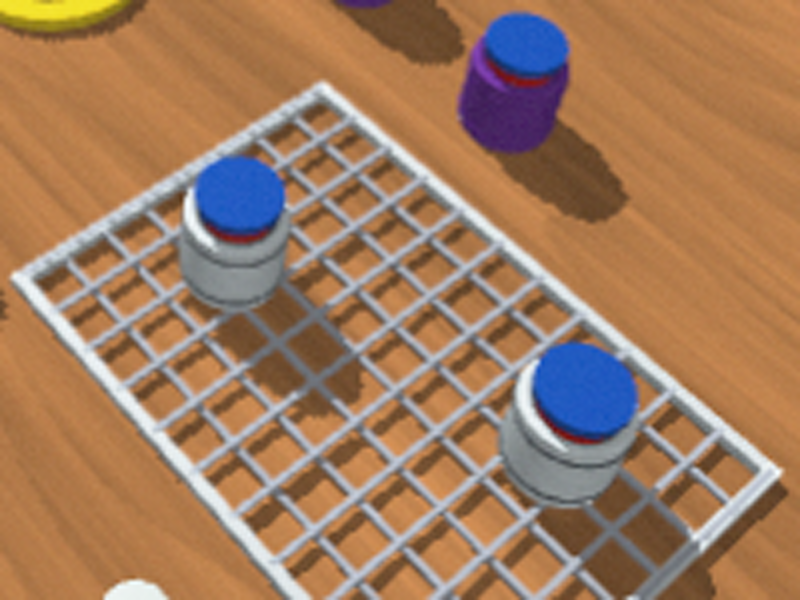

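The crop shows the two silver bodies with blue caps and a sliver of red neck, both standing on the tray: the targets. The purple one stands off it. Next I triangulate.

Run:
```python
from h import *
S,T=grab("scene"),grab("top")
for n,s,t in(("near-disc B1",(349.46,248.33),(291.24,211.54)),("B2",(435.9,297.11),(219.39,231.87)),("p1",(262.57,238.4),(346.32,164.39)),("p2",(421.12,210.94),(284.42,294.67)),("p3",(382.99,176.01),(340.49,301.84))):
    print(n,*tri(S,s,T,t),plane(S,[s],66).round(1),plane(T,[t],66).round(1))
# disc: outer ellipse of yellow hull
for d in(S,T):
    m=cv2.inRange(d["hsv"],*YEL); c=max(cv2.findContours(m,0,2)[0],key=cv2.contourArea); e=cv2.fitEllipse(cv2.convexHull(c)); print("disc",e,plane(d,[e[0]],11).round(1)); d["e"]=e
print(tri(S,S["e"][0],T,T["e"][0]))
# tray corners, both views
print("tray tri",[tri(S,a,T,b)[0].round(1) for a,b in(((297,269),(320,179)),((371,224),(319,265)),((484,318),(197,265)))])
print("bystanders",plane(T,[(307,138)],30),plane(T,[(224,127)],140),plane(T,[(396,122)],90))
s=arm.read_state(); print(R.from_quat(s["ee_rot"]).as_matrix().round(3),s["position"],s["clock"])
```

```text
near-disc B1 [568.35974912  72.46528099  66.01773416] 1.2909890470132124 [[568.8  72.   66. ]] [[567.9  72.9  66. ]]
B2 [522.36095234 232.09083627  64.14567495] 0.8865157763685845 [[523.8 232.2  66. ]] [[522.  232.1  66. ]]
p1 [676.77197501 -49.79979587  57.25721203] 1.1714691654544633 [[680.3 -43.7  66. ]] [[674.5 -49.1  66. ]]
p2 [385.59076098  86.09957072  57.59710299] 1.3908148755116265 [[393.6  89.7  66. ]] [[385.6  86.   66. ]]
p3 [370.52919052 -36.77893616  57.91051704] 1.0614691093376751 [[378.4 -31.3  66. ]] [[370.7 -36.2  66. ]]
disc ((301.9656677246094, 188.44766235351562), (37.46160888671875, 51.24534225463867), 89.28453826904297) [[ 508.5 -155.3   11. ]]
disc ((393.6819152832031, 242.87887573242188), (51.23249816894531, 52.016239166259766), 114.22544860839844) [[ 501.9 -160.3   11. ]]
(array([ 502.8368837 , -161.87159662,    2.72811841]), np.float64(1.5460890101742875))
tray tri [array([649.2,  12.8,   5.7]), array([449.7,  13.4,  -2.6]), array([448.8, 295.8,   3.5])]
bystanders [[744.3227458   41.02644365  30.        ]] [[740.34048268 213.64117584 140.        ]] [[ 766.42823332 -159.20349482   90.        ]]
[[ 0.971 -0.24  -0.   ]
 [-0.24  -0.971 -0.001]
 [ 0.     0.001 -1.   ]] [150.1994161  606.50632908 255.92697265] 0.3
```

```bash
python3 -m pendant '[[0,0,0,0,0,8.46,0],[0,0,0,0,0,8.46,0],[0,0,0,0,0,8.46,0],[0,0,0,0,0,8.46,0],[0,0,0,0,0,8.46,0],[0,0,0,0,0,8.46,0],[0,0,0,0,0,8.46,0],[0,0,0,0,0,8.46,0],[0,0,0,0,0,8.46,0],[0,0,0,0,0,0,0]]'
python3 -m pendant '[[0.03,-0.03,0,0,0,0,0],[0.03,-0.03,0,0,0,0,0],[0.03,-0.03,0,0,0,0,0],[0.03,-0.03,0,0,0,0,0],[0.03,-0.03,0,0,0,0,0],[0.03,-0.03,0,0,0,0,0],[0.03,-0.03,0,0,0,0,0],[0.03,-0.03,0,0,0,0,0],[0.03,-0.03,0,0,0,0,0],[0.03,-0.03,0,0,0,0,0],[0.03,-0.03,0,0,0,0,0],[0.03,-0.03,0,0,0,0,0]]'
python3 -m pendant '[[0,0,0,0,0,0,0],[0,0,0,0,0,0,0],[0,0,0,0,0,0,0]]'; python3 -c "
from h import *
s=arm.read_state();print(s['joints'],R.from_quat(s['ee_rot']).as_matrix().round(3))"
```

```text
clock: 1.3
position: [150.2, 606.6, 256.2]
ee_rot: [-0.707, 0.707, -0.0, -0.0]
contact_force: [-0.1, 0.6, -0.3]
gripper_width: -0.1
grasp_force: 0.0
clock: 2.5
position: [510.9, 245.0, 256.5]
ee_rot: [0.708, -0.706, 0.0, -0.0]
contact_force: [0.7, -0.3, 0.8]
gripper_width: -0.4
grasp_force: 0.0
clock: 2.8
position: [509.5, 246.7, 256.3]
ee_rot: [0.708, -0.707, -0.0, 0.0]
contact_force: [-0.0, 0.2, -0.1]
gripper_width: -0.3
grasp_force: 0.0
[ 7.36971980e-01  2.84888624e-01 -1.39622126e-01 -2.11806888e-04
 -1.14638046e+00 -7.35765786e-01] [[ 0.001 -1.    -0.   ]
 [-1.    -0.001  0.   ]
 [-0.     0.    -1.   ]]
```

```bash
python3 -m pendant '[[0.0145,-0.0125,0,0,0,0,0],[0,0,0.03,0,0,0,0],[0,0,0.03,0,0,0,0],[0,0,0.03,0,0,0,0],[0,0,0.03,0,0,0,0],[0,0,0.025,0,0,0,0],[0,0,0.01,0,0,0,0],[0,0,0,0,0,0,0],[0,0,0,0,0,0,0]]'
python3 - <<'E'
from h import *
S=grab("scene"); cv2.imwrite("pics/press1.png",cv2.resize(S["bgr"][200:350,330:530],None,fx=3,fy=3,interpolation=cv2.INTER_CUBIC))
E
```

```text
clock: 3.7
position: [522.9, 232.9, 102.5]
ee_rot: [0.707, -0.707, 0.0, -0.001]
contact_force: [-0.0, 0.3, -0.2]
gripper_width: 0.0
grasp_force: 0.0
```

View pics/press1.png

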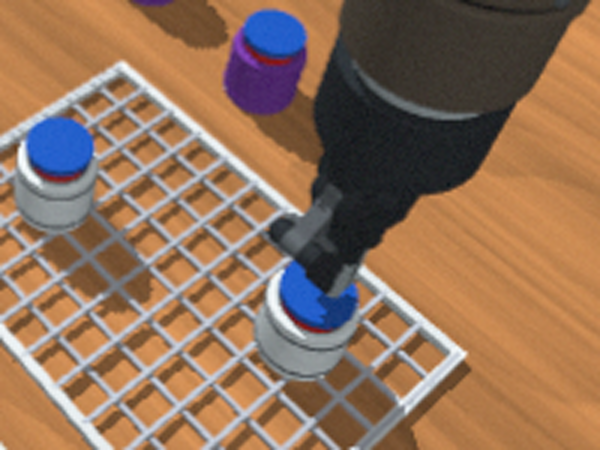

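The closed fingertips are above the middle of the cap (crop (335,285)), about 10 mm up. Now I press gently.

```bash
python3 -m pendant '[[0,0,0.004,0,0,0,0],[0,0,0.004,0,0,0,0],[0,0,0.003,0,0,0,0],[0,0,0.002,0,0,0,0],[0,0,0,0,0,0,0]]'; python3 -m pendant '[[0,0,0.002,0,0,0,0],[0,0,0.001,0,0,0,0],[0,0,0,0,0,0,0]]'; python3 -m pendant '[[0,0,0.001,0,0,0,0],[0,0,0.001,0,0,0,0],[0,0,0,0,0,0,0]]'
```

```text
clock: 4.25
position: [522.5, 231.9, 88.6]
ee_rot: [-0.707, 0.707, -0.0, 0.0]
contact_force: [-0.7, 0.6, 3.2]
gripper_width: 0.1
grasp_force: 1.5
clock: 4.55
position: [522.5, 231.9, 85.5]
ee_rot: [-0.707, 0.707, -0.0, 0.0]
contact_force: [-1.0, 0.3, 4.3]
gripper_width: -0.0
grasp_force: 2.2
clock: 4.85
position: [522.6, 231.9, 85.0]
ee_rot: [-0.707, 0.707, -0.0, 0.0]
contact_force: [-3.6, -0.8, 13.3]
gripper_width: 0.0
grasp_force: 6.3
```

```bash
python3 -m pendant '[[0,0,0.001,0,0,0,0],[0,0,0,0,0,0,0],[0,0,0,0,0,0,0]]'; python3 -m pendant '[[0,0,-0.01,0,0,0,0],[0,0,-0.03,0,0,0,0],[0.04,-0.012,0,0,0,0,0],[0.04,-0.012,0,0,0,0,0],[0.04,-0.012,0,0,0,0,0],[0.04,-0.01,0,0,0,0,0],[0,0,0,0,0,0,0],[0,0,0,0,0,0,0]]'
```

```text
clock: 5.15
position: [522.6, 231.9, 85.0]
ee_rot: [0.707, -0.707, 0.0, -0.0]
contact_force: [-5.4, -1.4, 16.7]
gripper_width: -0.2
grasp_force: 8.8
clock: 5.95
position: [568.3, 70.7, 121.8]
ee_rot: [-0.706, 0.708, 0.0, -0.0]
contact_force: [-0.2, 0.2, -0.6]
gripper_width: 0.1
grasp_force: 0.0
```

```bash
python3 -m pendant '[[-0.002,0,0.015,0,0,0,0],[0,0,0.01,0,0,0,0],[0,0,0.004,0,0,0,0],[0,0,0.003,0,0,0,0],[0,0,0.002,0,0,0,0],[0,0,0.002,0,0,0,0],[0,0,0,0,0,0,0]]'; python3 -m pendant '[[0,0,0.001,0,0,0,0],[0,0,0.001,0,0,0,0],[0,0,0,0,0,0,0]]';  python3 -m pendant '[[0,0,0.0005,0,0,0,0],[0,0,0.0005,0,0,0,0],[0,0,0,0,0,0,0],[0,0,0,0,0,0,0]]'
```

```text
clock: 6.65
position: [568.1, 74.4, 86.5]
ee_rot: [0.707, -0.707, 0.0, -0.0]
contact_force: [0.7, 0.9, -1.3]
gripper_width: 0.1
grasp_force: 0.0
clock: 6.95
position: [568.5, 74.3, 85.1]
ee_rot: [-0.707, 0.707, -0.0, 0.0]
contact_force: [-4.1, 2.5, 6.1]
gripper_width: -0.1
grasp_force: 3.0
clock: 7.35
position: [568.6, 74.3, 85.1]
ee_rot: [-0.707, 0.707, -0.0, 0.001]
contact_force: [-4.2, 3.1, 11.3]
gripper_width: -0.2
grasp_force: 5.5
```

```bash
python3 -m pendant '[[0,0,0.001,0,0,0,0],[0,0,0,0,0,0,0],[0,0,0,0,0,0,0]]'; python3 -m pendant '[[0,0,-0.01,0,0,0,0],[0,0,-0.05,0,0,0,0],[0.04,0,-0.03,0,0,0,0.0854],[0.05,0,0,0,0,0,0.0854],[0.05,0,0,0,0,0,0.0854],[0.05,0,0,0,0,0,0.0854],[0,0,0,0,0,0,0.0854],[0,0,0,0,0,0,0.0854]]'
python3 - <<'E'
from h import *
S,T=grab("scene"),grab("top")
a=[b[0] for b in blobs(S,*BLUE)]; t=[b[0] for b in blobs(T,*BLUE)]
for g,h in(((349,250),(291,211)),((435,299),(219,232))):
    s=min(a,key=lambda p:np.linalg.norm(p-g)); q=min(t,key=lambda p:np.linalg.norm(p-h)); print(s,q,tri(S,s,T,q))
cv2.imwrite("pics/caps.png",cv2.resize(S["bgr"][220:340,320:480],None,fx=5,fy=5,interpolation=cv2.INTER_CUBIC))
E
```

```text
clock: 7.65
position: [568.6, 74.3, 85.0]
ee_rot: [0.707, -0.707, 0.0, -0.001]
contact_force: [-6.7, 2.5, 16.5]
gripper_width: -0.1
grasp_force: 8.0
clock: 8.45
position: [568.1, -117.7, 172.1]
ee_rot: [-0.706, 0.708, -0.0, 0.0]
contact_force: [0.1, -0.3, -0.1]
gripper_width: 84.7
grasp_force: 0.0
[349.16 251.15] [220.03 232.05] (array([567.76757251, 165.21785565, 155.66412282]), np.float64(139.18067333736843))
[434.94 299.23] [220.03 232.05] (array([522.4037754 , 232.08241491,  57.5109806 ]), np.float64(0.8145073330919969))
```

View pics/caps.png

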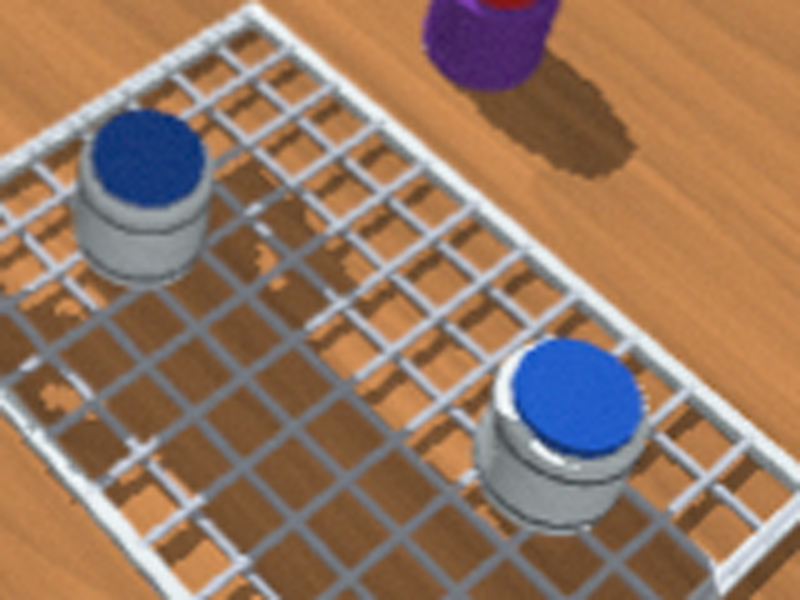

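Both caps are home: blue flange on the rim and no red neck at crop (148,160) and (578,397). B2's blue centroid is down about 7 mm, to 57.5. Next I grip the one near the disc (B1).

```bash
python3 -m pendant '[[-0.04,0,0,0,0,0,0.0854],[-0.05,0,0,0,0,0,0.0854],[-0.05,0,0,0,0,0,0.0854],[-0.04,0,0,0,0,0,0.0854],[-0.011,0,0,0,0,0,0.0854],[0,0,0.04,0,0,0,0.0854],[0,0,0,0,0,0,0.0854],[0,0,0,0,0,0,0.0854]]'
python3 - <<'E'
from h import *
S=grab("scene");print(plane(S,[(349.16,251.15)],59))
E
```

```text
clock: 9.35
position: [567.9, 74.9, 132.1]
ee_rot: [0.707, -0.707, -0.0, 0.001]
contact_force: [0.6, -0.2, -0.4]
gripper_width: 85.5
grasp_force: 0.0
[[569.50026194  72.72177503  59.        ]]
```

```bash
python3 -m pendant '[[0.002,-0.001,0.03,0,0,0,0.0854],[0,0,0.03,0,0,0,0.0854],[0,0,0.02,0,0,0,0.0854],[0,0,0.01,0,0,0,0.0854],[0,0,0.003,0,0,0,0.0854],[0,0,0,0,0,0,0.0854]]'; python3 -m pendant '[[0,0,0,0,0,0,0.04],[0,0,0,0,0,0,0.04],[0,0,0,0,0,0,0.04],[0,0,0,0,0,0,0.04],[0,0,0,0,0,0,0.04],[0,0,0,0,0,0,0.04]]'
```

```text
clock: 10.0
position: [570.1, 72.8, 40.3]
ee_rot: [-0.707, 0.707, -0.0, 0.001]
contact_force: [0.0, 0.1, 1.0]
gripper_width: 85.1
grasp_force: 0.0
clock: 10.6
position: [569.4, 73.0, 40.6]
ee_rot: [-0.707, 0.707, -0.0, 0.0]
contact_force: [-1.7, 0.4, 4.5]
gripper_width: 48.1
grasp_force: 63.6
```

```bash
python3 -m pendant '[[0,0,-0.005,0,0,0,0.04],[0,0,-0.01,0,0,0,0.04],[0,0,-0.02,0,0,0,0.04],[0,0,-0.015,0,0,0,0.04],[0,0,0,0,0,0,0.04],[0,0,0,0,0,0,0.04],[0,0,0,0,0,0,0.04],[0,0,0,0,0,0,0.04],[0,0,0,0,0,0,0.04]]'
python3 - <<'E'
from h import *
S=grab("scene"); f=[arm.read_state()["contact_force"]]
for i in range(3): grab("top"); f.append(arm.read_state()["contact_force"])
print(np.round(f,2))
cv2.imwrite("pics/lift1.png",cv2.resize(S["bgr"][150:350,280:500],None,fx=3,fy=3,interpolation=cv2.INTER_CUBIC))
E
```

```text
clock: 11.5
position: [568.8, 72.6, 88.5]
ee_rot: [-0.707, 0.707, 0.0, -0.001]
contact_force: [-0.9, 0.0, -6.1]
gripper_width: 48.1
grasp_force: 63.3
[[-0.33 -0.37 -5.32]
 [ 0.88 -0.09 -6.65]
 [-0.72  0.14 -5.05]
 [-1.04  0.33 -6.7 ]]
```

View pics/lift1.png

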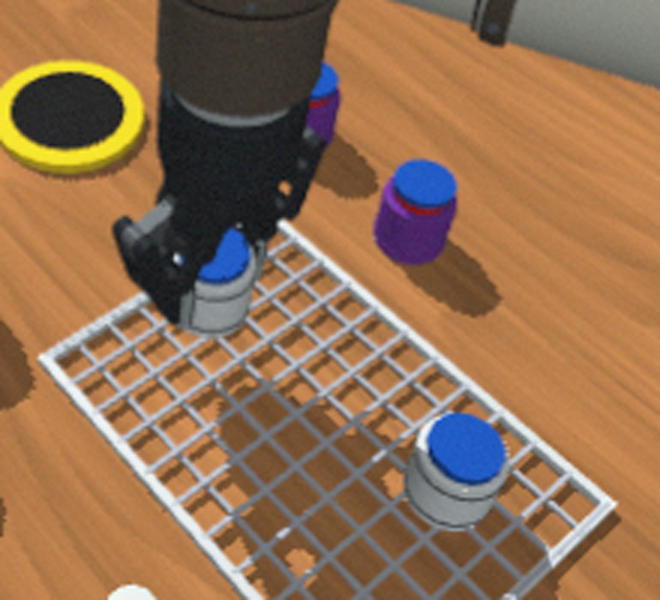

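B1 is lifted and upright (crop (217,300)), with B2 still standing at (455,470). The wrist reads about 6 N, so B1 looks to be the heavier. I set it back down and lift the other to check.

```bash
python3 -m pendant '[[0,0,0.02,0,0,0,0.04],[0,0,0.015,0,0,0,0.04],[0,0,0.008,0,0,0,0.04],[0,0,0.003,0,0,0,0.04],[0,0,0.002,0,0,0,0.04],[0,0,0.001,0,0,0,0.04],[0,0,0,0,0,0,0.04],[0,0,0,0,0,0,0.04]]'; python3 -m pendant '[[0,0,0,0,0,0,0.0854],[0,0,0,0,0,0,0.0854],[0,0,0,0,0,0,0.0854],[0,0,0,0,0,0,0.0854],[0,0,0,0,0,0,0.0854]]'
```

```text
clock: 12.5
position: [569.6, 72.9, 40.8]
ee_rot: [-0.707, 0.707, -0.0, 0.0]
contact_force: [-0.0, -0.9, -5.7]
gripper_width: 48.2
grasp_force: 63.1
clock: 13.0
position: [569.5, 72.9, 40.6]
ee_rot: [-0.707, 0.707, -0.0, 0.0]
contact_force: [-0.4, -0.4, -0.9]
gripper_width: 85.2
grasp_force: 0.0
```

```bash
python3 -m pendant '[[0,0,-0.03,0,0,0,0.0854],[0,0,-0.04,0,0,0,0.0854],[-0.01,0.005,-0.02,0,0,0,0.0854],[-0.04,0.012,0,0,0,0,0.0854],[-0.04,0.012,0,0,0,0,0.0854],[-0.04,0.012,0,0,0,0,0.0854],[-0.03,0.006,0,0,0,0,0.0854],[0,0,0,0,0,0,0.0854],[0,0,0,0,0,0,0.0854]]'
python3 - <<'E'
from h import *
T=grab("top");S=grab("scene")
b=min((b[0] for b in blobs(S,*BLUE)),key=lambda p:np.linalg.norm(p-(349,251))); print(b,plane(S,[b],59)); print([b[0] for b in blobs(T,*BLUE)])
E
```

```text
clock: 13.9
position: [522.1, 233.3, 130.2]
ee_rot: [0.707, -0.707, -0.0, 0.0]
contact_force: [0.5, -0.9, -1.3]
gripper_width: 85.1
grasp_force: 0.0
[349.   251.29] [[569.9420119   72.78010871  59.        ]]
[array([346.32, 164.39]), array([291.48, 211.63]), array([222.01, 232.55]), array([284.4 , 294.65]), array([340.48, 301.87]), array([591.9 , 373.22]), array([572.29, 390.98])]
```

B1 stands where it was. Now B2.

```bash
python3 -m pendant '[[0.001,0,0.03,0,0,0,0.0854],[0,0,0.03,0,0,0,0.0854],[0,0,0.02,0,0,0,0.0854],[0,0,0.01,0,0,0,0.0854],[0,0,0,0,0,0,0.0854],[0,0,0,0,0,0,0.0854]]'; python3 -m pendant '[[0,0,0,0,0,0,0.04],[0,0,0,0,0,0,0.04],[0,0,0,0,0,0,0.04],[0,0,0,0,0,0,0.04],[0,0,0,0,0,0,0.04],[0,0,0,0,0,0,0.04]]'; python3 -m pendant '[[0,0,-0.005,0,0,0,0.04],[0,0,-0.01,0,0,0,0.04],[0,0,-0.02,0,0,0,0.04],[0,0,-0.015,0,0,0,0.04],[0,0,0,0,0,0,0.04],[0,0,0,0,0,0,0.04],[0,0,0,0,0,0,0.04],[0,0,0,0,0,0,0.04],[0,0,0,0,0,0,0.04]]';  python3 - <<'E'
from h import *
S=grab("scene"); f=[arm.read_state()["contact_force"]]
for i in range(4): grab("top"); f.append(arm.read_state()["contact_force"])
print(np.round(f,2))
cv2.imwrite("pics/lift2.png",cv2.resize(S["bgr"][150:350,300:520],None,fx=3,fy=3,interpolation=cv2.INTER_CUBIC))
E
```

```text
clock: 14.6
position: [523.2, 231.7, 41.0]
ee_rot: [-0.707, 0.708, -0.0, 0.001]
contact_force: [-0.2, 0.1, 0.4]
gripper_width: 85.3
grasp_force: 0.0
clock: 15.2
position: [522.9, 232.3, 41.5]
ee_rot: [-0.707, 0.707, -0.0, 0.001]
contact_force: [-1.0, -0.4, 6.4]
gripper_width: 47.9
grasp_force: 63.1
clock: 16.1
position: [522.1, 231.6, 89.5]
ee_rot: [-0.707, 0.707, 0.0, -0.001]
contact_force: [0.5, 0.1, -3.9]
gripper_width: 48.0
grasp_force: 62.4
[[ 0.49 -0.19 -2.51]
 [-0.61  0.23 -2.9 ]
 [ 0.37 -0.07 -2.5 ]
 [-0.75 -0.13 -2.94]
 [ 0.59  0.79 -2.75]]
```

View pics/lift2.png

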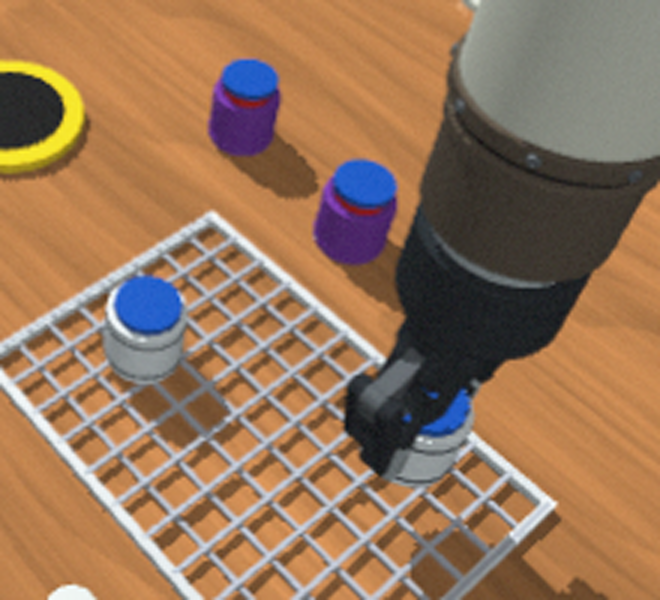

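B2 is lifted (crop (420,450)) while B1 stands at (145,330). It weighs about 2.7 N against B1's 6 N, so B2 is the lighter and goes back. Then I fetch B1.

```bash
python3 -m pendant '[[0,0,0.02,0,0,0,0.04],[0,0,0.015,0,0,0,0.04],[0,0,0.008,0,0,0,0.04],[0,0,0.003,0,0,0,0.04],[0,0,0.002,0,0,0,0.04],[0,0,0.001,0,0,0,0.04],[0,0,0.0005,0,0,0,0.04],[0,0,0,0,0,0,0.04],[0,0,0,0,0,0,0.04]]'; python3 -m pendant '[[0,0,0,0,0,0,0.0854],[0,0,0,0,0,0,0.0854],[0,0,0,0,0,0,0.0854],[0,0,0,0,0,0,0.0854],[0,0,0,0,0,0,0.0854],[0,0,-0.03,0,0,0,0.0854],[0,0,-0.04,0,0,0,0.0854],[0.01,0,-0.02,0,0,0,0.0854]]'; python3 -m pendant '[[0.04,-0.012,0,0,0,0,0.0854],[0.04,-0.012,0,0,0,0,0.0854],[0.04,-0.012,0,0,0,0,0.0854],[0.03,-0.011,0,0,0,0,0.0854],[0,0,0,0,0,0,0.0854],[0,0,0,0,0,0,0.0854]]'
python3 - <<'E'
from h import *
T=grab("top");S=grab("scene")
a=[b[0] for b in blobs(S,*BLUE)];t=[b[0] for b in blobs(T,*BLUE)]
s=min(a,key=lambda p:np.linalg.norm(p-(435,299)));q=min(t,key=lambda p:np.linalg.norm(p-(220,232)));print(s,q,tri(S,s,T,q))
E
```

```text
clock: 17.25
position: [522.7, 232.1, 41.5]
ee_rot: [-0.707, 0.707, -0.0, 0.001]
contact_force: [-0.6, -0.3, 0.3]
gripper_width: 48.0
grasp_force: 62.6
clock: 18.05
position: [523.9, 223.3, 134.0]
ee_rot: [0.708, -0.707, 0.001, -0.003]
contact_force: [0.8, 0.5, 0.4]
gripper_width: 85.4
grasp_force: 0.0
clock: 18.65
position: [569.2, 71.1, 130.7]
ee_rot: [-0.706, 0.708, 0.0, -0.0]
contact_force: [-0.5, 0.5, 0.1]
gripper_width: 85.5
grasp_force: 0.0
[434.93 299.2 ] [284.4  294.65] (array([ 355.08963551,  139.18746806, -227.67756825]), np.float64(64.3356883098185))
```

```bash
python3 -m pendant '[[-0.0015,0,0.03,0,0,0,0.0854],[0,0,0.03,0,0,0,0.0854],[0,0,0.02,0,0,0,0.0854],[0,0,0.01,0,0,0,0.0854],[0,0,0,0,0,0,0.0854],[0,0,0,0,0,0,0.0854]]'; python3 -m pendant '[[0,0,0,0,0,0,0.04],[0,0,0,0,0,0,0.04],[0,0,0,0,0,0,0.04],[0,0,0,0,0,0,0.04],[0,0,0,0,0,0,0.04],[0,0,0,0,0,0,0.04]]'; python3 -m pendant '[[0,0,-0.005,0,0,0,0.04],[0,0,-0.015,0,0,0,0.04],[0,0,-0.03,0,0,0,0.04],[0,0,-0.03,0,0,0,0.04],[0,0,-0.02,0,0,0,0.04],[0,0,0,0,0,0,0.04],[0,0,0,0,0,0,0.04]]'
```

```text
clock: 19.35
position: [569.9, 74.1, 41.6]
ee_rot: [0.707, -0.707, 0.0, -0.001]
contact_force: [0.2, 0.5, -0.5]
gripper_width: 85.4
grasp_force: 0.0
clock: 19.95
position: [569.7, 73.5, 42.1]
ee_rot: [-0.707, 0.707, -0.0, 0.001]
contact_force: [-2.5, 0.6, 5.8]
gripper_width: 48.2
grasp_force: 63.4
clock: 20.65
position: [567.9, 73.0, 139.4]
ee_rot: [-0.706, 0.708, 0.001, -0.001]
contact_force: [-0.6, 0.3, -7.2]
gripper_width: 47.9
grasp_force: 63.7
```

```bash
python3 -m pendant '[[0.01,0.003,0,0,0,0,0.04],[0.02,0.006,0,0,0,0,0.04],[0.03,0.009,0,0,0,0,0.04],[0.03,0.009,0,0,0,0,0.04],[0.03,0.009,0,0,0,0,0.04],[0.03,0.009,0,0,0,0,0.04],[0.03,0.009,0,0,0,0,0.04],[0.03,0.008,0,0,0,0,0.04],[0.015,0.004,0,0,0,0,0.04],[0.008,0.001,0,0,0,0,0.04],[0,0,0,0,0,0,0.04],[0,0,0,0,0,0,0.04]]'; python3 -m pendant '[[0,0,0,0,0,0,0.04],[0,0,0,0,0,0,0.04],[0,0,0,0,0,0,0.04],[0,0,0,0,0,0,0.04],[0,0,0,0,0,0,0.04]]'
python3 - <<'E'
from h import *
S=grab("scene");T=grab("top");print(arm.read_state()["joint_vel"].round(3))
cv2.imwrite("pics/end.png",np.vstack([S["bgr"],T["bgr"][60:320]])[:600] if 0 else cv2.resize(S["bgr"],None,fx=1.25,fy=1.25))
a=[b[0] for b in blobs(S,*BLUE)];t=[b[0] for b in blobs(T,*BLUE)]
s=min(a,key=lambda p:np.linalg.norm(p-(435,299)));q=min(t,key=lambda p:np.linalg.norm(p-(220,232)));print(s,q,tri(S,s,T,q))
E
```

```text
clock: 21.85
position: [502.2, -159.2, 140.5]
ee_rot: [-0.707, 0.707, 0.0, -0.0]
contact_force: [1.1, 0.4, -5.3]
gripper_width: 47.9
grasp_force: 63.5
clock: 22.35
position: [502.1, -159.5, 140.9]
ee_rot: [-0.707, 0.707, -0.0, 0.0]
contact_force: [-0.9, -0.4, -5.1]
gripper_width: 47.9
grasp_force: 63.5
[-0.001  0.002 -0.001 -0.001  0.001 -0.   ]
[434.72 299.19] [220.3  231.91] (array([522.6466716 , 231.65081061,  57.37969347]), np.float64(0.48787750334310565))
```

View pics/end.png

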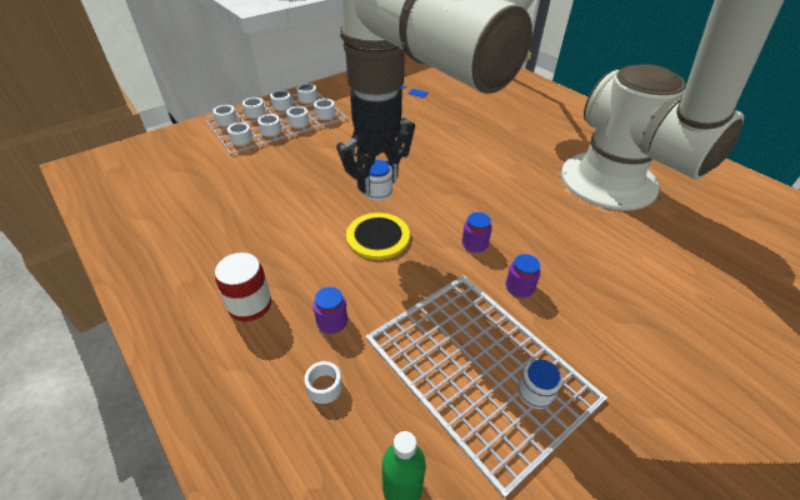

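The heavier bushing hangs upright at (378,180) above the disc (378,235), with the TCP at (502,-159.5) against the disc at (503,-160). The lighter one stands on the tray at (540,383), and the bystanders have not moved. I hand in.

```bash
python3 -c "
from bench import arm
print(arm.job_done())"
```

```text
the job is handed in; nothing more can be done
None
```

I handed the job in at about 22 s, with both caps pressed home, the lighter bushing (about 2.7 N) standing on the tray, and the heavier one (about 6 N) held still and upright roughly 100 mm above the middle of the yellow disc; no verdict came back.

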